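# Mount a heater module and lock it with its captive screw

## Robot

A 7-joint arm with a two-finger parallel gripper is mounted at the origin on the work surface. World frame = base frame: x ahead of the robot, y to its left, z up, the work surface at z = 0. Lengths are in m, angles in rad, forces in N, time in s.
With the tool pointing down it reaches from about 0.4 to 0.85 m from the base axis. Payload 10.4 kg.
Tool frame: the origin (TCP) lies midway between the tips of the shut fingers; the grasp point (between the pads) lies 19 mm behind it; z points along the fingers, y is the line along which they close (so a half turn about z gives the same grasp; the last joint's range is limited). The gripper opens to 87 mm and grips with 3 to 60 N. Pads are 19 mm wide; open, the fingers measure 117 mm over their backs; the gripper's body (75 mm by 190 mm) begins 51 mm behind the grasp point.
Start: joints at [-1.134, 0.332, -0.065, 1.46, 0.022, 1.35, -0.088], TCP at [0.277, 0.56, 0.223] pointing down, gripper open.
Joint ranges: [-2.6, 2.6], [-0.5, 2.12], [-1.47, 1.34], [0.16, 2.42], [-1.27, 4.41], [0.06, 2.06], [-2.6, 2.6]. Speed limits (rad/s): [2.22, 2.22, 2.79, 2.79, 3.14, 3.14, 3.14].

## Interface

Orientations are given as a unit quaternion [x, y, z, w].
In Python, from bench import r gives the robot as it stands.
- The arm moves only by the tool carry_out, never from a script. Its argument "steps" is a list that holds one entry, the list of rows, each a list of 6 numbers: the shift along the tool's x, y, z in cm, then the turn, a rotation vector about the tool's x, y, z in rad. In form: [[[dx, dy, dz, wx, wy, wz], ...]]. A call has 1 to 20 rows; each row is the pose to reach, as a shift and turn from the pose commanded when the call began, along the tool's axes at that moment; what a row does not reach only later rows make up. A row lasts 1/12 s, in which the tool goes at most 41.7 mm and 7.16 degrees, less where a joint would pass 70% of its speed; a pose out of reach is approached as far as the arm can. A call with a gripper value outside its range is refused whole. "hand" is the closure, from -1 (fully open) to 1 (shut), set as the call begins (left out, the last holds). The fingers move at their own pace and stop on an object; "squeeze" is the grip in N (left out, the last holds). Time passes only in rows, so rows that repeat a pose let the fingers close. It gives the time, the measured TCP pose, the force, the opening and the grip force at its end, in the units of the state.
- r.read_state(): the state, without advancing time (a new reading comes with each control period).
- r.camera(name): name is "scene" or "top"; returns the picture (384x512x3 uint8, red, green, blue); there is no depth.
- r.camera_params(name): a dict with "fx", "fy", "cx", "cy" (pixels), "view" (4x4, takes a point from world to camera coordinates). Camera axes: x right, y up, looking along -z (the intrinsics and any distortion apply to the point x, -y, -z); pixel columns grow to the right and rows downward; lengths in m; the calibration is good to about 2 mm. A picture is of the moment at which its call begins. camera_params takes no time and is no camera call.
- r.close_job(): hands the job in; it is judged then, once.
The state is a dict: "time": time; "joint_positions": joint angles; "joint_vel": joint speeds; "joint_torque": joint torques, N m; "ee_pos": TCP position; "eef_rot": TCP orientation; "ft_force": force on the tool from outside, world axes, zero at the start; "torque": the same for the moment, N m; "width": finger opening in m; "grip_force": force on a finger pad.
Only numpy, scipy, OpenCV 4.12 (cv2) and the standard library are available. Lean on these libraries where they do the work, as an engineer would, in place of code of your own. Each camera call takes 0.05 s, during which the arm holds its last target. There are 200 camera calls.

## Task

Carry the heater module by its black handle to the cradle, set it down fully home between the cradle's guide walls with its red screw knob at the yellow catch, and let go. Then pull the red knob up against its spring until its thread can engage, turn it clockwise (seen from above) a quarter turn to its stop so that the steel dog lies under the yellow catch, and let go. Leave the other things on the bench where they are.

Things in the scene. Friction and masses are not known exactly. Their poses are not given: they have to be found in the camera images.
- handle (a point): Centre of the black carrying handle of the loose heater module, 66 mm above its underside; x along the module, away from the knob end, z up. A bar along y, 84 mm long, 14 mm thick (x), 16 mm tall, on a leg at each end, 26 mm of room below it. Take it with the fingers closing along x. The knob's axis is 76 mm off in -x; 41 mm are free between handle and knob.
- slab (a point): Middle of the module (about 0.92 kg with screw), 16 mm above its underside, 18 mm in -x from the handle's centre; axes as the handle's. A dark grey slab 170 mm (x) by 96 mm (y), 14 mm thick; from 20 mm before this point to the rear (+x) end it is 32 mm high, with a cream plate and copper bars on top. The screw stands at its -x end.
- knob (a point): Centre of the red grip bar of the module's captive screw: 56 mm long along its own x (at first the module's x), 13 mm thick, 26 mm tall, z up along the screw's axis. At rest 57 mm above the module's underside, 9 mm below and 76 mm in -x from the handle's centre. It rises and turns with the screw.
- dog (a point): Tip of the screw's steel dog, a flat arm 6 mm thick and 10 mm wide, reaching 47 mm from the screw's axis, 39 mm below the knob's centre; rises and turns with the knob. At rest it points to the module's -y in a slot beside a brass thread block, which stops it turning; after the quarter turn it points to the module's -x, beyond its end.
- draw (a joint): Height of the captive screw above rest, m: 0 down, 0.016 upper stop. A light spring pulls it down (1 N at rest, 2.8 N at the stop). Up 0.013 to 0.015 the dog clears its slot and can turn; pulled past the stop the module is lifted. Let go after the turn, it rests on the thread block at about 0.011 to 0.013; let go unturned, it springs back.
- screw (a joint): Turn of the captive screw, rad, growing clockwise seen from above: 0 at rest, 1.57 (quarter turn) at its stop. It turns only when pulled up; slight friction (0.02 N m) keeps it where it is left.
- seat (a point): Where the handle's centre must be when the module is home in the fixed cradle; 74 mm above the bench; the module's axes must then be parallel to its axes (x to x, same way). The cradle: dark grey plate 245 x 140 mm, floor 8 mm above the bench, four aluminium guide walls about 14 mm high above it, leaning outward: 3 mm of play round the module at the floor, 9 mm at the top.
- catch (a point): Lower edge of the lip of the cradle's yellow catch, in the middle of its width, 46 mm above the bench, 113 mm in -x from the seat point, 10 mm clear of the end of a module that is home; axes as the seat's. The catch is a post 50 mm wide (y), 53 mm high, at the cradle's -x end; its lip (7 mm thick) points to +x.
- cup0: first white cup, 70 mm across, 85 mm tall; origin under its centre. Bystander.
- cup1: second white cup, 70 mm across, 85 mm tall; origin under its centre. Bystander.
- mouse: black computer mouse, about 75 x 60 x 32 mm; origin on its underside. Bystander.
- cone: black measuring cone with a stub shaft standing up, 56 mm across, 40 mm tall; origin under its centre. Bystander.
- wrench: steel wrench lying flat, 170 mm long. Bystander.
- bottle: amber bottle, 60 mm across, 150 mm tall; origin under its centre. Bystander.

How it is judged:
On the way, in this order (a step that is already met when the one before it is completed fails the run):
1. the module stands home in the cradle, let go, its screw still down and not turned (x of handle in the frame of seat between -0.006 and 0.006 m and y of handle in the frame of seat between -0.006 and 0.006 m and z of handle in the frame of seat between -0.003 and 0.003 m and angle between the x axis of handle and the x axis of seat, either way round below 0.09 rad and angle between handle's own z axis and vertical below 0.035 rad and value of joint screw below 0.25 rad and value of joint draw below 0.006 m and contact force between the fingers and anything else below 0.5 N), for 0.1 s.
2. the screw is pulled up at least 10 mm before it is turned (value of joint draw above 0.01 m and value of joint screw below 0.3 rad), for 0.05 s.
At the end, for the whole second after the job is handed in: The module is home in the cradle (handle's centre within 6 mm of the seat point in x and in y and 3 mm in height, axes within 0.09 rad, tilted less than 0.035 rad), the screw has been turned at least 1.25 rad clockwise, stays up on its thread (more than 9.5 mm) and is at rest (x of handle in the frame of seat between -0.006 and 0.006 m and y of handle in the frame of seat between -0.006 and 0.006 m and z of handle in the frame of seat between -0.003 and 0.003 m and angle between the x axis of handle and the x axis of seat, either way round below 0.09 rad and angle between handle's own z axis and vertical below 0.035 rad and value of joint screw above 1.25 rad and value of joint draw above 0.0095 m and velocity of joint screw between -0.1 and 0.1 rad/s); the robot touches nothing.
It fails at once if a bystander (cup, mouse, cone, wrench or bottle) is moved by more than 30 mm (distance of any of cup0, cup1, mouse, cone, wrench, bottle from where it was at the start of the episode above 0.03 m).
It also fails if it takes over 53 s, if anything falls off the work surface, if the arm or the gripper's body presses on something with over 40 N, if the wrist force passes 120 N, or if a joint passes its speed limit or range.

## Working session

There is one attempt and no reset: what is moved stays moved. The work goes in short steps, Python scripts to look and compute and a tool call to move; the robot and the scene stay as the last step left them, time stands still between calls to the robot, and variables do not carry over. Pictures are saved under pics/ and viewed, at most 10 in all, crops included, and the job is handed in when it is done.

Besides the shell and the picture viewer there is one more tool, called after "Emit:" as name([rows], argument=value, ...), one row to a line, values as JSON. carry_out: Moves the arm, as the interface text tells. Its arguments: {"type":"object","properties":{"steps":{"type":"array","items":{"type":"array","items":{"type":"array","items":{"type":"number"}}}},"hand":{"type":"number"},"squeeze":{"type":"number"}},"required":["steps"]}

```bash
mkdir -p pics; ls; cat > h.py <<'E'
import numpy as np, cv2
from bench import r
from scipy.spatial.transform import Rotation as R
def shot(n,f):
    im=np.asarray(r.camera(n)); cv2.imwrite(f'pics/{f}.png',im[:,:,::-1]); return im
def ray(n,u,v):
    p=r.camera_params(n); V=np.array(p['view']); d=np.array([(u-p['cx'])/p['fx'],-(v-p['cy'])/p['fy'],-1.])
    Rm=V[:3,:3]; return -Rm.T@V[:3,3], Rm.T@d
def onz(n,u,v,z):
    o,d=ray(n,u,v); return o+d*(z-o[2])/d[2]
def proj(n,P):
    p=r.camera_params(n); V=np.array(p['view']); c=V[:3,:3]@np.array(P)+V[:3,3]
    return np.array([p['cx']+p['fx']*c[0]/-c[2], p['cy']+p['fy']*(-c[1])/-c[2]])
E
python3 - <<'E'
from h import *
for n in('scene','top'):
    im=shot(n,n+'0'); p=r.camera_params(n); print({k:(np.round(v,3).tolist()) for k,v in p.items()})
a=cv2.imread('pics/scene0.png');b=cv2.imread('pics/top0.png')
s=r.read_state(); print({k:np.round(v,3).tolist() for k,v in s.items()})
E
```

```text
pics
{'fx': 442.526, 'fy': 442.526, 'cx': 256.999, 'cy': 186.009, 'view': [[-0.817, 0.576, -0.011, 0.455], [-0.331, -0.454, 0.827, 0.122], [0.471, 0.68, 0.562, -1.731], [0.0, 0.0, 0.0, 1.0]]}
{'fx': 392.679, 'fy': 392.679, 'cx': 253.718, 'cy': 193.141, 'view': [[-0.027, -1.0, 0.003, 0.003], [0.997, -0.027, 0.074, -0.604], [-0.074, 0.005, 0.997, -1.134], [0.0, 0.0, 0.0, 1.0]]}
{'time': 0.1, 'joint_positions': [-1.134, 0.333, -0.065, 1.461, 0.022, 1.35, -0.089], 'joint_vel': [0.002, -0.003, 0.0, 0.001, 0.001, 0.0, 0.0], 'joint_torque': [0.001, -62.455, 0.024, -39.072, -0.061, 0.036, 0.0], 'ee_pos': [0.277, 0.56, 0.222], 'eef_rot': [0.228, 0.974, -0.001, -0.0], 'ft_force': [-0.922, -0.175, 0.794], 'torque': [0.0, 0.002, -0.012], 'grip_force': 0.0, 'width': 0.087}
```

View pics/top0.png

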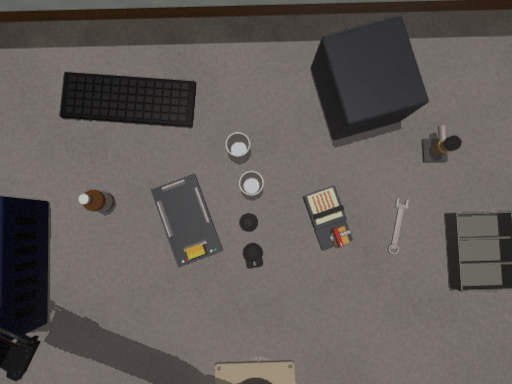

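View pics/scene0.png

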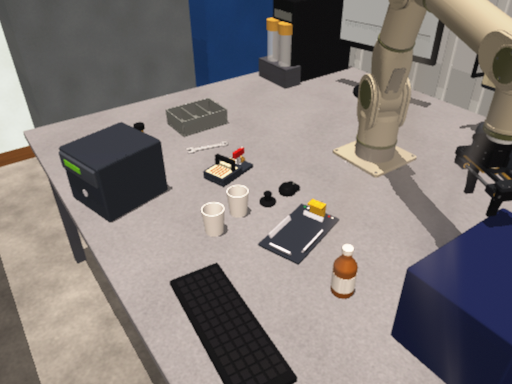

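The top view shows the module at about (328,217) with its red knob at (341,237). The cradle is at (186,220) with its yellow catch at (195,251). The cups, cone and mouse stand between them. I'll take an enlarged crop and colour masks next.

```bash
python3 - <<'E'
from h import *
b=cv2.imread('pics/top0.png')
A=cv2.resize(b[170:275,290:360],(400,600),interpolation=cv2.INTER_CUBIC); B=cv2.resize(b[170:275,150:220],(400,600),interpolation=cv2.INTER_CUBIC)
cv2.imwrite('pics/crop0.png',np.hstack([A,B]))
hsv=cv2.cvtColor(b,cv2.COLOR_BGR2HSV)
def rep(name,m,off,z):
    n,l,st,c=cv2.connectedComponentsWithStats(m.astype(np.uint8))
    for i in range(1,n):
        if st[i,4]>=12:
            pts=np.argwhere(l==i)[:,::-1].astype(np.float32)+off
            rc=cv2.minAreaRect(pts); u=c[i]+off
            print(name,u.round(1),st[i,4],'rect',np.round(rc[0],1),np.round(rc[1],1),round(rc[2],1),onz('top',*u,z).round(4))
for nm,(x0,y0,x1,y1),lo,hi,z in [('red',(300,170,370,275),(0,150,80),(8,255,255),.07),('yel',(150,170,220,275),(20,150,90),(35,255,255),.053),('cream',(300,170,370,275),(15,20,150),(40,130,255),.034),('alu',(140,160,230,275),(0,0,140),(179,60,255),.022)]:
    o=np.array([x0,y0]); rep(nm,cv2.inRange(hsv[y0:y1,x0:x1],lo,hi)>0,o,z)
E
```

```text
Traceback (most recent call last):
cv2.error: OpenCV(4.12.0) /io/opencv/modules/imgproc/src/convhull.cpp:143: error: (-215:Assertion failed) total >= 0 && (depth == CV_32F || depth == CV_32S) in function 'convexHull'
```

View pics/crop0.png

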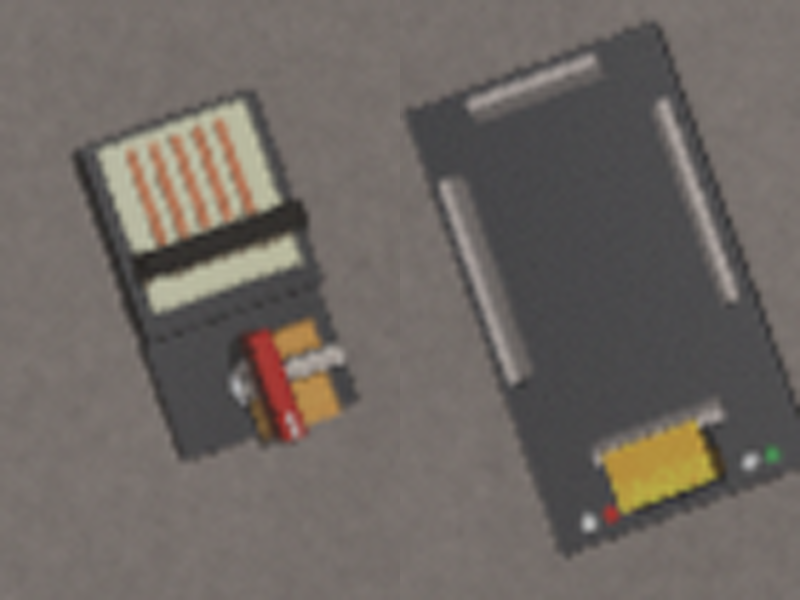

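The crop shows the module's cream plate, its handle bar and the red knob along the module's axis. It also shows the cradle's four walls and the yellow catch at its lower end. Both are turned about 20°.

```bash
cat > m.py <<'E'
from h import *
def regs(b,cam,items):
    hsv=cv2.cvtColor(b,cv2.COLOR_BGR2HSV)
    for nm,(x0,y0,x1,y1),lo,hi,z,mn in items:
        m=cv2.inRange(hsv[y0:y1,x0:x1],lo,hi)
        n,l,st,c=cv2.connectedComponentsWithStats(m)
        for i in range(1,n):
            if st[i,4]<mn: continue
            pts=(np.argwhere(l==i)[:,::-1]+[x0,y0]).astype(np.float32)
            W=np.array([onz(cam,*p,z)[:2] for p in pts])
            rc=cv2.minAreaRect((W*1000).astype(np.float32))
            bx=cv2.boxPoints(rc); e=bx[1]-bx[0]; e2=bx[2]-bx[1]; L=e if np.hypot(*e)>np.hypot(*e2) else e2
            print(nm,st[i,4],'px',pts.mean(0).round(1),'cen',W.mean(0).round(4)*1000,'rect',np.round(rc[0],1),np.round(rc[1],1),'long axis deg',round(float(np.degrees(np.arctan2(L[1],L[0])))%180,1))
E
python3 - <<'E'
from m import *
b=cv2.imread('pics/top0.png')
M=(295,170,362,260);C=(140,160,230,275)
regs(b,'top',[('red',M,(0,150,80),(8,255,255),.07,12),('redhi',M,(170,150,80),(179,255,255),.07,12),
('cream',M,(20,25,130),(45,150,255),.034,12),('blackbar',M,(0,0,0),(179,255,48),.074,12),('moddark',M,(0,0,0),(179,60,85),.0,100),
('yel',C,(20,150,90),(35,255,255),.053,12),('alu',C,(0,0,125),(179,40,255),.022,8),('plate',C,(0,0,0),(179,255,90),.008,100)])
print(b[215,195],b[190,160],b[240,320],b[160,300])
E
```

```text
red 72 px [337.4 235.7] cen [ 474.4 -244.6] rect [ 471.7 -245.8] [52.7 11.9] long axis deg 17.4
cream 311 px [322.2 199.9] cen [ 578.  -212.5] rect [ 576.3 -213.2] [56.6 80. ] long axis deg 107.8
cream 141 px [328.5 217.5] cen [ 526.3 -228.8] rect [ 526.3 -228.8] [14.6 79.4] long axis deg 106.8
moddark 859 px [325.8 223.4] cen [ 509.3 -226.5] rect [ 524.4 -234.5] [175.7 106.9] long axis deg 18.1
yel 178 px [195.1 251.2] cen [441.4 157.1] rect [441.3 156.9] [29.1 49.1] long axis deg 108.9
alu 51 px [172.5 184.1] cen [637.3 224.8] rect [637.3 224.9] [ 6.3 65.9] long axis deg 109.2
alu 79 px [201.2 203.7] cen [577.1 141.3] rect [575.6 141. ] [106.3   6.5] long axis deg 18.9
alu 75 px [163.5 219.3] cen [534.5 252.4] rect [535.3 252.7] [107.    5.8] long axis deg 18.8
alu 9 px [203.7 242.3] cen [464.1 136.2] rect [465.  136.7] [8.7 5.8] long axis deg 88.9Traceback (most recent call last):
  File "<stdin>", line 4, in <module>
  File "m.py", line 10, in regs
    W=np.array([onz(cam,*p,z)[:2] for p in pts])
                ~~~^^^^^^^^^^
  File "h.py", line 10, in onz
    o,d=ray(n,u,v); return o+d*(z-o[2])/d[2]
        ~~~^^^^^^^
  File "h.py", line 7, in ray
    p=r.camera_params(n); V=np.array(p['view']); d=np.array([(u-p['cx'])/p['fx'],-(v-p['cy'])/p['fy'],-1.])
ValueError: time passes only in moves, steps and waits
```

```bash
sed -i 's/^from scipy.*/&\nimport functools\n@functools.lru_cache\ndef cp(n): return r.camera_params(n)/; s/p=r.camera_params(n)/p=cp(n)/' h.py
python3 - <<'E'
from m import *
b=cv2.imread('pics/top0.png')
C=(140,160,230,275)
regs(b,'top',[('alu-x',(180,235,210,252),(0,0,112),(179,45,255),.022,8),('plate',C,(0,0,0),(179,255,90),.008,300)])
# handle bar profile along the module's x axis, at bar-top height
g=cv2.cvtColor(b,cv2.COLOR_BGR2GRAY)
yaw=np.radians(17.5); ex=np.array([np.cos(yaw),np.sin(yaw)]); ey=np.array([-ex[1],ex[0]])
c0=onz('top',328.5,212,.074)[:2]; print('bar c0',c0)
for z,ax,oth,rng in[(.074,ex,ey,np.arange(-30,31,2)),(.074,ey,ex,np.arange(-60,61,3))]:
    out=[]
    for t in rng:
        v=[]
        for s in ([-20,-10,0,10,20] if ax is ex else [-3,0,3]):
            P=c0+ax*t/1000+oth*s/1000; u=proj('top',[*P,z]).astype(np.float32); v.append(cv2.getRectSubPix(g,(1,1),(float(u[0]),float(u[1])))[0,0])
        out.append((int(t),int(np.mean(v))))
    print(out)
# lip edge from yellow; corners
a=cv2.imread('pics/scene0.png'); 
regs(a,'scene',[('yelS',(295,190,340,225),(18,150,90),(35,255,255),.05,12),('redS',(220,140,255,175),(0,150,80),(8,255,255),.057,8)])
for nm,P in [('handle z66',[*c0,.066]),('catch',[.455,.1616,.05]),('knob',[c0[0]-.076*ex[0],c0[1]-.076*ex[1],.057])]: print(nm,proj('top',P),proj('scene',P))
E
```

```text
alu-x 12 px [203.8 242.1] cen [464.8 135.7] rect [465.  135.2] [11.7  5.8] long axis deg 88.4
plate 3160 px [186.5 219.3] cen [532.8 187.5] rect [531.4 188.2] [246.1 141.2] long axis deg 19.0
bar c0 [ 0.54138847 -0.22167337]
[(-30, 72), (-28, 73), (-26, 74), (-24, 81), (-22, 118), (-20, 159), (-18, 177), (-16, 181), (-14, 181), (-12, 180), (-10, 168), (-8, 134), (-6, 88), (-4, 58), (-2, 49), (0, 50), (2, 50), (4, 50), (6, 57), (8, 96), (10, 138), (12, 156), (14, 159), (16, 158), (18, 159), (20, 159), (22, 161), (24, 163), (26, 165), (28, 165), (30, 162)]
[(-60, 112), (-57, 110), (-54, 110), (-51, 111), (-48, 111), (-45, 96), (-42, 54), (-39, 47), (-36, 49), (-33, 49), (-30, 49), (-27, 49), (-24, 50), (-21, 50), (-18, 50), (-15, 50), (-12, 49), (-9, 49), (-6, 51), (-3, 51), (0, 50), (3, 51), (6, 50), (9, 50), (12, 50), (15, 50), (18, 49), (21, 50), (24, 50), (27, 49), (30, 50), (33, 51), (36, 52), (39, 46), (42, 43), (45, 50), (48, 68), (51, 58), (54, 59), (57, 99), (60, 113)]
yelS 207 px [317.  207.2] cen [452.2 175. ] rect [451.5 176.2] [61.3 70.3] long axis deg 109.8
redS 73 px [237.8 152.6] cen [ 471.5 -243.2] rect [ 471.  -244.3] [75.4 33.5] long axis deg 18.6
handle z66 [327.95239887 212.07295893] [224.7611644  158.58956325]
catch [193.57552078 246.29315634] [313.40942683 205.38173364]
knob [336.45037977 237.51258528] [238.2678474  152.25614677]
```

The handle is at about (0.5417, −0.2216) with yaw 17.5–18°. The seat is at about (0.563, 0.199) with yaw 19°. I checked both against the plate rectangle (246×141 mm), the 79 mm cream width, the bar width and length, and the scene view. Next I'll work out the moves.

```bash
cat > go.py <<'E'
import sys; from h import *
# go.py x y z(TCP) azimuth_deg_of_tool_y : row from the present measured pose
def row(x,y,z,az):
    s=r.read_state(); p=np.array(s['ee_pos']); Q=R.from_quat(s['eef_rot'])
    a=np.radians(az); yy=np.array([np.cos(a),np.sin(a),0]); zz=np.array([0,0,-1.]); xx=np.cross(yy,zz)
    T=R.from_matrix(np.stack([xx,yy,zz],1))
    print('az now',np.degrees(np.arctan2(*Q.as_matrix()[1::-1,1])).round(2),'pos',p.round(4),'row',(Q.inv().apply(np.array([x,y,z])-p)*100).round(2).tolist(),(Q.inv()*T).as_rotvec().round(4).tolist())
a=list(map(float,sys.argv[1:]))
for i in range(0,len(a),4): row(*a[i:i+4])
E
python3 go.py .5417 -.2216 .20 17.6  .40 .20 .24 17.6
```

```text
az now 63.65 pos [0.2772 0.5598 0.2218] row [-58.38, -58.28, 2.26] [-0.0012, 0.0006, 0.8038]
az now 63.65 pos [0.2772 0.5598 0.2218] row [-26.97, -26.79, -1.78] [-0.0012, 0.0006, 0.8038]
```

Emit:
carry_out([
  [[-27,-26.8,-1.8,0,0,0.4],[-27,-26.8,-1.8,0,0,0.4],[-27,-26.8,-1.8,0,0,0.4],[-27,-26.8,-1.8,0,0,0.4],[-27,-26.8,-1.8,0,0,0.4],[-27,-26.8,-1.8,0,0,0.4],[-27,-26.8,-1.8,0,0,0.4],[-27,-26.8,-1.8,0,0,0.4],[-27,-26.8,-1.8,0,0,0.4],[-58.4,-58.3,2.3,0,0,0.804],[-58.4,-58.3,2.3,0,0,0.804],[-58.4,-58.3,2.3,0,0,0.804],[-58.4,-58.3,2.3,0,0,0.804],[-58.4,-58.3,2.3,0,0,0.804],[-58.4,-58.3,2.3,0,0,0.804],[-58.4,-58.3,2.3,0,0,0.804],[-58.4,-58.3,2.3,0,0,0.804],[-58.4,-58.3,2.3,0,0,0.804],[-58.4,-58.3,2.3,0,0,0.804],[-58.4,-58.3,2.3,0,0,0.804]],
], hand=0.1, squeeze=40)

```text
time: 1.77
ee_pos: [0.5421, -0.2242, 0.1991]
eef_rot: [0.591, 0.807, -0.0, 0.0]
ft_force: [-0.0, 0.4, 0.6]
width: 0.0388
grip_force: 0.0
```

```bash
python3 go.py .5417 -.2216 .13 17.6 .5417 -.2216 .046 17.6
```

```text
az now 17.57 pos [ 0.5421 -0.2242  0.1991] row [0.26, 0.04, 6.91] [-0.0003, 0.0005, -0.0006]
az now 17.57 pos [ 0.5421 -0.2242  0.1991] row [0.26, 0.04, 15.31] [-0.0003, 0.0005, -0.0006]
```

Emit:
carry_out([
  [[0,0,3,0,0,0],[0,0,6,0,0,0],[0,0,9,0,0,0],[0,0,11,0,0,0],[0,0,13,0,0,0],[0,0,14.5,0,0,0],[0,0,15.3,0,0,0],[0,0,15.3,0,0,0],[0,0,15.3,0,0,0]],
])

```text
time: 2.52
ee_pos: [0.542, -0.2216, 0.0467]
eef_rot: [0.591, 0.807, -0.0, -0.0]
ft_force: [-0.5, -0.3, 0.1]
width: 0.0389
grip_force: 0.0
```

```bash
python3 - <<'E'
from h import *
a=shot('top','t1');b=shot('scene','s1')
A=cv2.resize(a[185:265,290:370],(400,400),interpolation=2);B=cv2.resize(b[110:210,180:280],(400,400),interpolation=2)
cv2.imwrite('pics/c1.png',np.hstack([A,B])[:,:,::-1])
E
```

```text
(no output)
```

View pics/c1.png

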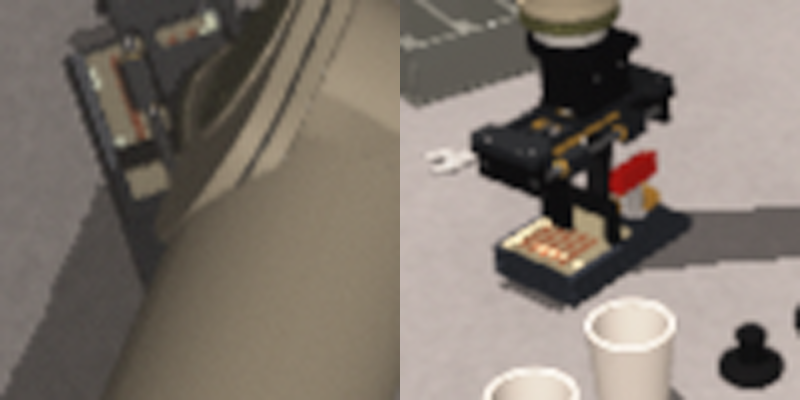

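The scene crop shows the two fingers on either side of the handle bar, clear of the red knob. I'll close the gripper.

Emit:
carry_out([
  [[0,0,0,0,0,0],[0,0,0,0,0,0],[0,0,0,0,0,0],[0,0,0,0,0,0],[0,0,0,0,0,0],[0,0,0,0,0,0],[0,0,-0.3,0,0,0],[0,0,-0.8,0,0,0],[0,0,-1.5,0,0,0],[0,0,-3,0,0,0],[0,0,-3,0,0,0]],
], hand=1, squeeze=60)

```text
time: 3.53
ee_pos: [0.543, -0.2221, 0.0789]
eef_rot: [0.591, 0.807, 0.001, 0.001]
ft_force: [1.3, -0.7, -8.9]
width: 0.0132
grip_force: 60.1
```

```bash
python3 go.py .563 .199 .200 19.0; python3 - <<'E'
from h import *
print(np.round(r.read_state()['ft_force'],2),np.round(r.read_state()['torque'],3))
b=shot('scene','s2')
cv2.imwrite('pics/c2.png',cv2.resize(b[100:220,170:290],(600,600),interpolation=2)[:,:,::-1])
E
```

```text
az now 17.57 pos [ 0.543  -0.2221  0.0789] row [39.53, 14.65, -12.14] [0.0024, 0.0016, -0.0249]
[ 1.32 -0.69 -8.94] [-0.133 -0.45  -0.004]
```

View pics/c2.png

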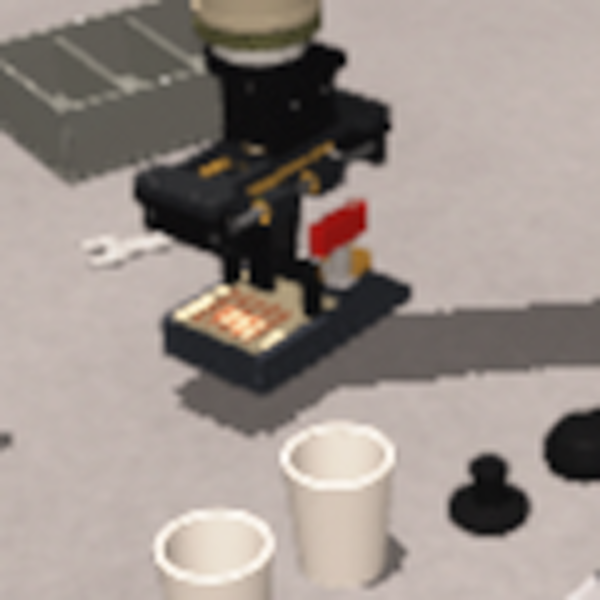

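The module hangs level in the grip, with 8.9 N on the wrist matching its weight. The cups stand below and to the side. I'll lift, then carry it across.

Emit:
carry_out([
  [[0,0,-2.5,0,0,0],[0,0,-5,0,0,0],[0,0,-7.5,0,0,0],[0,0,-10,0,0,0],[2,0.7,-12,0,0,0],[5,1.8,-12.2,0,0,-0.005],[8,2.9,-12.2,0,0,-0.01],[11,4.0,-12.2,0,0,-0.015],[14,5.2,-12.2,0,0,-0.02],[17,6.3,-12.2,0,0,-0.025],[20,7.4,-12.2,0,0,-0.025],[23,8.5,-12.2,0,0,-0.025],[26,9.6,-12.2,0,0,-0.025],[29,10.7,-12.2,0,0,-0.025],[32,11.8,-12.2,0,0,-0.025],[35,12.9,-12.2,0,0,-0.025],[37.5,13.8,-12.2,0,0,-0.025],[39,14.4,-12.2,0,0,-0.025],[39.5,14.65,-12.2,0,0,-0.025],[39.5,14.65,-12.2,0,0,-0.025]],
])

```text
time: 5.25
ee_pos: [0.5617, 0.201, 0.1974]
eef_rot: [0.579, 0.815, -0.001, -0.0]
ft_force: [-0.7, -0.7, -9.4]
width: 0.0131
grip_force: 60.0
```

Emit:
carry_out([
  [[0,0,0,0,0,0],[0,0,0,0,0,0],[0,0,0,0,0,0],[0,0,0,0,0,0]],
])

```text
time: 5.58
ee_pos: [0.5625, 0.1981, 0.1986]
eef_rot: [0.581, 0.814, 0.0, 0.0]
ft_force: [-0.6, 0.9, -8.8]
width: 0.0129
grip_force: 60.0
```

```bash
python3 go.py .563 .199 .090 19.0 .563 .199 .055 19.0; python3 - <<'E'
from h import *
b=shot('scene','s3');a=shot('top','t3')
A=cv2.resize(a[160:280,140:260],(400,400),interpolation=2);B=cv2.resize(b[110:270,230:390],(400,400),interpolation=2)
cv2.imwrite('pics/c3.png',np.hstack([A,B])[:,:,::-1])
E
```

```text
az now 18.92 pos [0.5625 0.1981 0.1986] row [0.07, 0.08, 10.86] [0.0002, 0.0, -0.0013]
az now 18.92 pos [0.5625 0.1981 0.1986] row [0.07, 0.08, 14.36] [0.0002, 0.0, -0.0013]
```

View pics/c3.png

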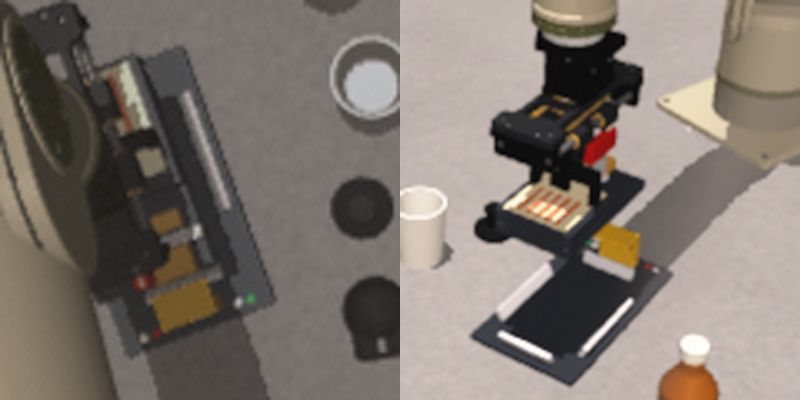

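The module hangs level over the cradle and lines up with it, knob end toward the yellow catch. I'll lower it in two stages.

Emit:
carry_out([
  [[0.07,0.08,2.5,0,0,0],[0.07,0.08,5,0,0,0],[0.07,0.08,7.5,0,0,0],[0.07,0.08,9.5,0,0,0],[0.07,0.08,11,0,0,0],[0.07,0.08,12,0,0,0],[0.07,0.08,12,0,0,0],[0.07,0.08,12.3,0,0,0],[0.07,0.08,12.6,0,0,0],[0.07,0.08,12.9,0,0,0],[0.07,0.08,13.2,0,0,0],[0.07,0.08,13.4,0,0,0],[0.07,0.08,13.4,0,0,0],[0.07,0.08,13.4,0,0,0]],
])

```text
time: 6.85
ee_pos: [0.5628, 0.2002, 0.0646]
eef_rot: [0.581, 0.814, 0.0, -0.0]
ft_force: [-0.3, -0.9, -9.7]
width: 0.0138
grip_force: 60.0
```

```bash
python3 go.py .563 .199 .055 19.0; python3 - <<'E'
from h import *
s=r.read_state(); print(np.round(s['ft_force'],2),np.round(s['torque'],3))
E
```

```text
az now 19.02 pos [0.5628 0.2002 0.0646] row [-0.13, -0.02, 0.96] [-0.0, -0.0, 0.0004]
[-0.26 -0.93 -9.73] [-0.018 -0.054  0.006]
```

Emit:
carry_out([
  [[-0.05,0,0.2,0,0,0],[-0.1,0,0.4,0,0,0],[-0.1,0,0.6,0,0,0],[-0.1,0,0.75,0,0,0],[-0.1,0,0.85,0,0,0],[-0.1,0,0.9,0,0,0],[-0.1,0,0.9,0,0,0],[-0.1,0,0.9,0,0,0]],
])

```text
time: 7.52
ee_pos: [0.5631, 0.1993, 0.0556]
eef_rot: [0.581, 0.814, 0.0, -0.0]
ft_force: [0.6, -0.0, -8.3]
width: 0.0132
grip_force: 60.0
```

Force is still about the module's weight, so it's nearly home. I'll go a little further down.

Emit:
carry_out([
  [[0,0,0.05,0,0,0],[0,0,0.1,0,0,0],[0,0,0.15,0,0,0],[0,0,0.15,0,0,0],[0,0,0.15,0,0,0]],
])

```text
time: 7.93
ee_pos: [0.5634, 0.1994, 0.0547]
eef_rot: [0.581, 0.814, 0.0, 0.0]
ft_force: [-1.4, -0.3, 0.4]
width: 0.0135
grip_force: 60.0
```

Contact came at TCP z = 0.0547, which is the expected seat height, and the weight is off the wrist. I'll let go and rise.

Emit:
carry_out([
  [[0,0,0,0,0,0],[0,0,0,0,0,0],[0,0,0,0,0,0],[0,0,0,0,0,0],[0,0,0,0,0,0],[0,0,0,0,0,0],[0,0,-2,0,0,0],[0,0,-4,0,0,0],[0,0,-7,0,0,0],[0,0,-10,0,0,0],[0,0,-13,0,0,0],[10,-10,-15,0,0,0],[16,-15,-15,0,0,0],[20,-20,-15,0,0,0],[20,-20,-15,0,0,0],[20,-20,-15,0,0,0],[20,-20,-15,0,0,0]],
], hand=0.1)

```text
time: 9.35
ee_pos: [0.3375, 0.3091, 0.2026]
eef_rot: [0.581, 0.814, 0.0, 0.0]
ft_force: [0.8, 0.5, -0.4]
width: 0.0393
grip_force: 0.0
```

```bash
python3 - <<'E'
from m import *
b=shot('scene','s4');a=shot('top','t4')
A=cv2.resize(a[170:270,140:240],(400,400),interpolation=2);B=cv2.resize(b[160:280,240:360],(400,400),interpolation=2)
cv2.imwrite('pics/c4.png',np.hstack([A,B])[:,:,::-1])
t=cv2.imread('pics/t4.png');C=(140,160,230,275)
regs(t,'top',[('red',C,(0,150,80),(8,255,255),.078,12),('cream',C,(20,25,130),(45,150,255),.042,30)])
print(r.read_state()['ee_pos'])
E
```

```text
red 69 px [188.  232.4] cen [495.4 172.2] rect [492.2 171.2] [53.  11.6] long axis deg 19.1
cream 288 px [176.6 195.8] cen [600.9 209.5] rect [599.5 209. ] [51.4 79.4] long axis deg 109.1
cream 151 px [183.1 213.9] cen [548.1 191.5] rect [548.2 191.5] [15.6 79.1] long axis deg 109.1
[0.33394503 0.31213376 0.20279418]
```

View pics/c4.png

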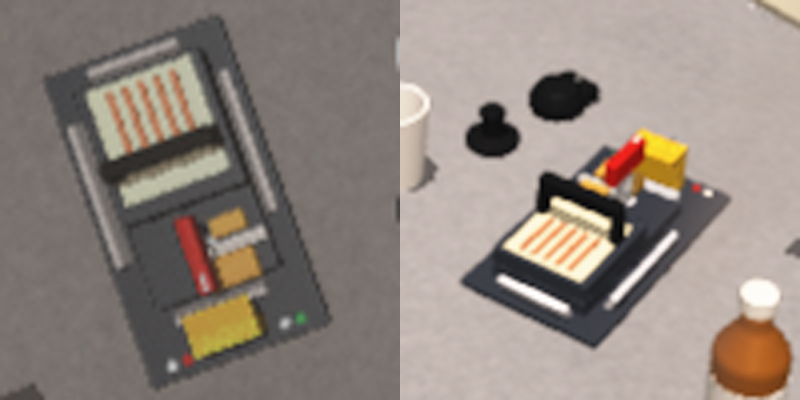

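The module sits square in the cradle at yaw 19.1°. The red knob is at about (0.4915, 0.174), and the force and height at release agreed with the seat. Next is the knob.

```bash
python3 go.py .4915 .174 .14 109.0
```

```text
az now 19.51 pos [0.3339 0.3121 0.2028] row [-18.3, 10.24, 6.24] [0.0016, -0.0019, -1.5619]
```

Emit:
carry_out([
  [[0,0,0,0,0,-0.5],[-3,2,0,0,0,-0.5],[-6,4,0,0,0,-0.5],[-9,6,0,0,0,-0.5],[-12,8,1,0,0,-0.5],[-15,9,2,0,0,-1.56],[-17,10,3,0,0,-1.56],[-18.3,10.2,4,0,0,-1.56],[-18.3,10.2,5,0,0,-1.56],[-18.3,10.2,6,0,0,-1.56],[-18.3,10.2,6,0,0,-1.56],[-18.3,10.2,6,0,0,-1.56],[-18.3,10.2,6,0,0,-1.56],[-18.3,10.2,6,0,0,-1.56],[-18.3,10.2,6,0,0,-1.56],[-18.3,10.2,6,0,0,-1.56],[-18.3,10.2,6,0,0,-1.56],[-18.3,10.2,6,0,0,-1.56]],
], hand=0.1, squeeze=20)

```text
time: 10.95
ee_pos: [0.4954, 0.1689, 0.1422]
eef_rot: [-0.159, 0.987, 0.0, 0.0]
ft_force: [0.3, -0.3, -0.6]
width: 0.0395
grip_force: 0.0
```

```bash
python3 go.py .4915 .174 .049 109.0
```

```text
az now 108.28 pos [0.4954 0.1689 0.1422] row [0.21, 0.61, 9.32] [0.0, 0.0001, -0.0126]
```

Emit:
carry_out([
  [[0.2,0.6,1.5,0,0,-0.0125],[0.2,0.6,3,0,0,-0.0125],[0.2,0.6,4,0,0,-0.0125],[0.2,0.6,4,0,0,-0.0125],[0.2,0.6,4,0,0,-0.0125],[0.2,0.6,4,0,0,-0.0125]],
])

```text
time: 11.45
ee_pos: [0.492, 0.174, 0.1029]
eef_rot: [-0.166, 0.986, 0.0, 0.0]
ft_force: [-0.4, 0.3, -0.6]
width: 0.0392
grip_force: 0.0
```

```bash
python3 go.py .4915 .174 .049 109.0
```

```text
az now 109.08 pos [0.492  0.174  0.1029] row [0.05, 0.02, 5.39] [0.0001, 0.0009, 0.0013]
```

Emit:
carry_out([
  [[0,0,1.5,0,0,0],[0,0,3,0,0,0],[0,0,4.2,0,0,0],[0,0,5,0,0,0],[0,0,5.4,0,0,0],[0,0,5.4,0,0,0],[0,0,5.4,0,0,0]],
])

```text
time: 12.03
ee_pos: [0.4918, 0.174, 0.0486]
eef_rot: [-0.166, 0.986, 0.0, 0.0]
ft_force: [0.6, -0.3, -0.5]
width: 0.039
grip_force: 0.0
```

```bash
python3 - <<'E'
from h import *
b=shot('scene','s5')
cv2.imwrite('pics/c5.png',cv2.resize(b[140:260,250:370],(600,600),interpolation=2)[:,:,::-1])
E
```

```text
(no output)
```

View pics/c5.png

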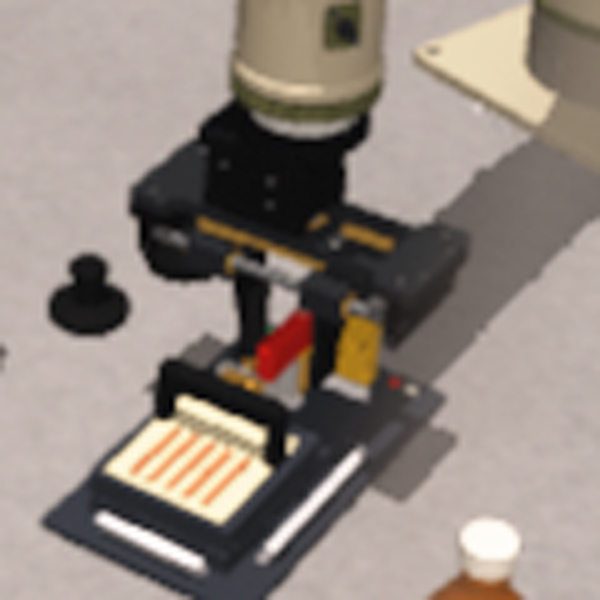

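The fingers stand on both sides of the red bar. I'll close on it and check before pulling.

Emit:
carry_out([
  [[0,0,0,0,0,0],[0,0,0,0,0,0],[0,0,0,0,0,0],[0,0,0,0,0,0],[0,0,0,0,0,0],[0,0,0,0,0,0]],
], hand=1, squeeze=20)

```text
time: 12.58
ee_pos: [0.4917, 0.1737, 0.0484]
eef_rot: [-0.166, 0.986, -0.0, 0.0]
ft_force: [0.4, -0.9, 1.9]
width: 0.0129
grip_force: 20.0
```

Emit:
carry_out([
  [[0,0,-0.2,0,0,0],[0,0,-0.4,0,0,0],[0,0,-0.6,0,0,0],[0,0,-0.8,0,0,0],[0,0,-1.0,0,0,0],[0,0,-1.2,0,0,0],[0,0,-1.3,0,0,0],[0,0,-1.4,0,0,0],[0,0,-1.4,0,0,0],[0,0,-1.4,0,0,0]],
])

```text
time: 13.42
ee_pos: [0.4914, 0.174, 0.0621]
eef_rot: [-0.166, 0.986, 0.0, -0.0]
ft_force: [1.0, -2.0, -3.6]
width: 0.0128
grip_force: 20.0
```

The knob rose 13.7 mm under about 3 N, so this is the spring and not the module's weight. I'll turn it clockwise.

Emit:
carry_out([
  [[0,0,0,0,0,0.1],[0,0,0,0,0,0.2],[0,0,0,0,0,0.3],[0,0,0,0,0,0.4],[0,0,0,0,0,0.5],[0,0,0,0,0,0.6]],
])

```text
time: 13.92
ee_pos: [0.4913, 0.1743, 0.0621]
eef_rot: [0.135, 0.991, 0.0, -0.0]
ft_force: [0.9, -0.2, -3.7]
width: 0.0133
grip_force: 20.0
```

Emit:
carry_out([
  [[0,0,0,0,0,0.1],[0,0,0,0,0,0.2],[0,0,0,0,0,0.3],[0,0,0,0,0,0.4],[0,0,0,0,0,0.5],[0,0,0,0,0,0.6],[0,0,0,0,0,0.7],[0,0,0,0,0,0.8],[0,0,0,0,0,0.88],[0,0,0,0,0,0.94],[0,0,0,0,0,0.96],[0,0,0,0,0,0.96],[0,0,0,0,0,0.96]],
])

```text
time: 15.0
ee_pos: [0.4914, 0.1743, 0.0622]
eef_rot: [0.575, 0.818, 0.0, -0.0]
ft_force: [0.6, 0.5, -3.2]
width: 0.0128
grip_force: 20.0
```

```bash
python3 go.py .4915 .174 .0622 19.0; python3 - <<'E'
from h import *
s=r.read_state(); print(np.round(s['ft_force'],2),np.round(s['torque'],3))
E
```

```text
az now 19.87 pos [0.4914 0.1743 0.0622] row [-0.03, -0.01, -0.0] [0.0001, -0.0004, 0.0151]
[ 0.59  0.45 -3.15] [ 0.11  -0.441 -0.002]
```

The turn is 89°, near the stop, and nothing strained. I'll ease it down onto the thread, let go and rise.

Emit:
carry_out([
  [[0,0,0.05,0,0,0.01],[0,0,0.1,0,0,0.01],[0,0,0.1,0,0,0.01]],
])

```text
time: 15.25
ee_pos: [0.4915, 0.1743, 0.0612]
eef_rot: [0.579, 0.815, 0.0, -0.0]
ft_force: [0.9, 1.8, -3.1]
width: 0.013
grip_force: 20.0
```

Emit:
carry_out([
  [[0,0,0,0,0,0],[0,0,0,0,0,0],[0,0,0,0,0,0],[0,0,0,0,0,0],[0,0,0,0,0,0],[0,0,-1,0,0,0],[0,0,-3,0,0,0],[0,0,-6,0,0,0],[0,0,-9,0,0,0],[0,0,-12,0,0,0],[0,0,-14,0,0,0],[10,-8,-14,0,0,0],[10,-8,-14,0,0,0],[15,-15,-14,0,0,0],[18,-15,-14,0,0,0],[18,-15,-14,0,0,0],[18,-15,-14,0,0,0],[18,-15,-14,0,0,0],[18,-15,-14,0,0,0]],
], hand=0.3)

```text
time: 16.83
ee_pos: [0.29, 0.2953, 0.202]
eef_rot: [0.578, 0.816, 0.001, 0.0]
ft_force: [0.0, 0.2, -0.1]
width: 0.0304
grip_force: 0.0
```

```bash
python3 - <<'E'
from m import *
b=shot('scene','s6');a=shot('top','t6')
A=cv2.resize(a[170:270,140:240],(400,400),interpolation=2);B=cv2.resize(b[160:280,240:360],(400,400),interpolation=2)
cv2.imwrite('pics/c6.png',np.hstack([A,B])[:,:,::-1])
t=cv2.imread('pics/t6.png');C=(140,160,230,275)
regs(t,'top',[('red',C,(0,150,80),(8,255,255),.09,12),('cream',C,(20,25,130),(45,150,255),.042,30)])
s=cv2.imread('pics/s6.png'); h=cv2.cvtColor(s,cv2.COLOR_BGR2HSV)
m=cv2.inRange(h[180:230,290:340],(0,150,80),(8,255,255)); p=np.argwhere(m)[:,::-1]+[290,180]
print('red scene',p.mean(0).round(1),[(d,proj('scene',[.4915,.1747,.065+d]).round(1)) for d in(0,.012)])
E
```

```text
red 70 px [189.2 233.2] cen [493.3 166.9] rect [492.2 171.2] [12.2 52.8] long axis deg 108.4
cream 283 px [176.6 195.9] cen [600.7 209.6] rect [599.3 208.9] [51.7 79.7] long axis deg 108.5
cream 150 px [182.9 214. ] cen [547.9 191.9] rect [548.  191.8] [15.9 78.4] long axis deg 109.1
red scene [307.6 205.1] [(0, array([307.5, 207.7])), (0.012, array([307.7, 204.6]))]
```

View pics/c6.png

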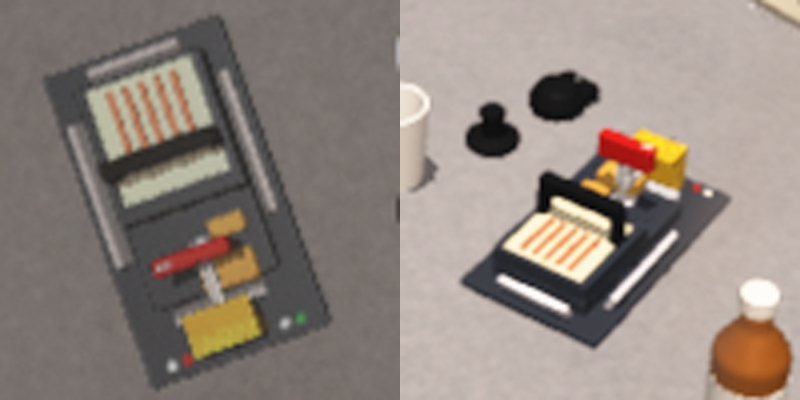

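The knob now lies across the module at 108.4° and stands about 10–12 mm up (scene row 205.1 against 207.7 at rest). The steel dog points under the yellow catch, and the module hasn't moved. I'm handing in.

```bash
python3 -c "
from bench import r
print(r.close_job())"
```

```text
the job is handed in; nothing more can be done
None
```

The job is handed in with no verdict returned: in the last pictures the module is home in the cradle, the knob is turned a quarter turn and up on its thread with the dog under the yellow catch, and the arm is clear.

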